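# Spring the reed mandrel into the binding jig

## Robot

A 6-joint arm with a two-finger parallel gripper is mounted at the origin on the work surface. World frame = base frame: x ahead of the robot, y to its left, z up, the work surface at z = 0. Lengths are in m, angles in rad, forces in N, time in s.
With the tool pointing down it reaches from about 0.35 to 0.85 m from the base axis. Payload 8.1 kg.
Tool frame: the origin (TCP) lies at the centre of the arm's flange, where the gripper is bolted on; the fingertips stand 186 mm ahead of it and the grasp point (between the pads) lies 167 mm ahead of it; z points along the fingers, y is the line along which they close (so a half turn about z gives the same grasp; the last joint's range is limited). The gripper opens to 93 mm and grips with 3 to 60 N. Pads are 15 mm wide; open, the fingers measure 128 mm over their backs; the gripper's body (75 mm by 188 mm) begins 65 mm behind the grasp point.
Start: joints at [-0.085, 0.13, 1.488, -0, 1.523, -0.085], TCP at [0.6, 0, 0.405] pointing down, gripper open.
Joint ranges: [-2.96, 2.96], [-0.89, 2.26], [0.02, 2.5], [-1.34, 4.48], [0, 2.73], [-2.66, 2.66]. Speed limits (rad/s): [2.39, 2.39, 2.79, 3.14, 3.14, 3.14].

## Interface

Orientations are given as a rotation vector (axis times angle).
In Python, from plant import robot gives the robot as it stands.
- The arm moves only by the tool apply_moves, never from a script. Its argument "series" is a list of rows, each a list of 2 entries, a list of its own where there are three numbers: the shift along the tool's x, y, z in mm, then the turn, a rotation vector about the tool's x, y, z in rad. A call has 1 to 12 rows; each row shifts and turns the commanded pose from where the row before left it, along the tool's axes as they then stand; what a row does not reach is not made up. A row lasts 1/12 s, in which the tool goes at most 41.7 mm and 7.16 degrees, less where a joint would pass 70% of its speed; a pose out of reach is approached as far as the arm can. A call is refused whole if a number of a shift passes 41.7 or a number of a turn 0.125, either way. A call with a gripper value outside its range is refused whole. "claw" is the opening, from 0 (shut) to 1 (fully open), set as the call begins (left out, the last holds). The fingers move at their own pace and stop on an object; "newtons" is the grip in N (left out, the last holds). Time passes only in rows, so rows that do not move let the fingers close. It gives the time, the measured TCP pose, the force, the opening and the grip force at its end, in the units of the state.
- robot.read_state(): the state, without advancing time (a new reading comes with each control period).
- robot.read_camera(name): name is "scene" or "side" or "wrist"; returns (picture, depth): 420x560x3 uint8, blue, green, red; 420x560 float32, m along the optical axis (not along the pixel's ray), 0 where there is no reading.
- robot.calibration(name): a dict with "fx", "fy", "cx", "cy" (pixels), "D" ([k1, k2, p1, p2, k3] as OpenCV has them; the pictures are not rectified), "extrinsics" (4x4, takes a point from world to camera coordinates). Camera axes: x right, y down, z forward; pixel columns grow to the right and rows downward; lengths in m; the calibration is good to about 2 mm. A picture is of the moment at which its call begins: read the wrist's pose just before it. calibration takes no time and is no camera call; for the wrist camera it gives the pose at the moment of the call.
- robot.close_job(): hands the job in; it is judged then, once.
The state is a dict: "t": time; "q": joint angles; "dq": joint speeds; "joint_torque": joint torques, N m; "tool_pos": TCP position; "orientation": TCP orientation; "force": force on the tool from outside, world axes, zero at the start; "wrist_torque": the same for the moment, N m; "opening": finger opening in m; "gripper_force": force on a finger pad.
Only numpy, scipy, OpenCV 4.12 (cv2) and the standard library are available. Lean on these libraries where they do the work, as an engineer would, in place of code of your own. Each camera call takes 0.05 s, during which the arm holds its last target. There are 200 camera calls.

## Task

Fit the sprung mandrel into the binding jig: take it by its square grip, press its copper nose against the tall brass post so that it squeezes in enough to go down between the two posts, and let it spring out so that the nose sits fully home in the tall post's recess and the tail pin fully home in the short post's recess. Do it gently, with never more than 20 N between mandrel and jig, let go of it, and leave the staples, reed seat and pitch pipe where they are.

Things in the scene. Friction and masses are not known exactly. Their poses are not given: they have to be found in the camera images.
- jig: Reed-binding jig, fixed to the marble. Origin: centre of the underside of its dark steel base (150 x 60 x 12 mm), on the marble top; +x runs along the jig from the short aluminium post to the tall brass post, z up. The posts are upright plates 40 mm wide (y), 14 mm thick, inner faces 101.5 mm apart (x = -50.75 and +50.75 mm); tall post's top at z = 90 mm, short post's top at z = 64 mm.
- tall_recess (a point): Middle of the recess in the tall brass post, on its inner face, 52 mm above the marble. The recess is 14 mm wide; a smooth ramp leads down into it, from flush with the face 16 mm above this point to 4.5 mm deep 5 mm above it; then it is 4.5 mm deep down to a square lip 5 mm below this point. Axes as the jig.
- short_recess (a point): Centre of the mouth of the square blind recess in the inner face of the short aluminium post, 52 mm above the marble; recess 14 x 14 mm, 5 mm deep. Axes as the jig.
- mandrel_center (a point): Middle of the sprung mandrel (about 0.22 kg, loose on the marble), centre of its dark square grip block (34 mm long, 22 x 22 mm), 11 mm above its underside. +x points to the copper nose, z up as it lies. Round steel body 16 mm across from x = -45 to +45 mm. When home, both ends at the bottom of their recesses, this point is 4.75 mm from mid-way between the posts, towards the short one.
- tail_tip (a point): Tip of the mandrel's fixed steel tail pin (8 mm across, blunt cone end), at x = -51 mm from the mandrel's middle. Axes as the mandrel.
- nose_collar (a point): End of the mandrel's body, at x = +45 mm, where the copper nose (8 mm across, blunt cone end) comes out; its tip is 18 mm farther when free. It pushes in at most 13 mm against a spring: 2.8 N to start, 0.55 N per mm more, 9.9 N at the hard stop, damped (0.2 N per mm/s). Pressed to the stop the mandrel is 101 mm long; it goes between the posts only with the nose at, or within 1 mm of, its stop.
- staple1_center (a point): Middle (half-way up) of a copper reed staple, a slim cone 15 mm across at the foot and 34 mm tall, standing loose on the marble. A bystander.
- staple2_center (a point): Middle (half-way up) of a copper reed staple, a slim cone 15 mm across at the foot and 34 mm tall, standing loose on the marble. A bystander.
- staple3_center (a point): Middle (half-way up) of a copper reed staple, a slim cone 15 mm across at the foot and 34 mm tall, standing loose on the marble. A bystander.
- staple4_center (a point): Middle (half-way up) of a copper reed staple, a slim cone 15 mm across at the foot and 34 mm tall, standing loose on the marble. A bystander.
- staple5_center (a point): Middle (half-way up) of a copper reed staple, a slim cone 15 mm across at the foot and 34 mm tall, standing loose on the marble. A bystander.
- reed_seat_center (a point): Middle (half-way up) of the blackwood reed seat, a black turned piece 34 mm across and 50 mm tall, standing loose on the marble. A bystander.
- pitch_pipe_center (a point): Middle (half-way up) of the brass pitch pipe, a disc 56 mm across and 16 mm thick with a mouthpiece reaching to 44 mm from its middle on the -x side, lying loose on the marble. A bystander.
Things that resemble listed ones, but are neither listed nor needed, are in the scene too. There is more than one size of the part that bears mandrel_center; the job needs the smaller.

How it is judged:
By the outcome, as a careful person would: the job done as asked, in the order asked, and still so for the second after the job is handed in, with the robot touching nothing.
It also fails if it takes over 59 s, if anything falls off the work surface, if the arm or the gripper's body presses on something with over 40 N, if the wrist force passes 120 N, or if a joint passes its speed limit or range.

## Working session

There is one attempt and no reset: what is moved stays moved. The work goes in short steps, Python scripts to look and compute and a tool call to move; the robot and the scene stay as the last step left them, time stands still between calls to the robot, and variables do not carry over. Pictures are saved under pics/ and viewed, at most 10 in all, crops included, and the job is handed in when it is done.

Besides the shell and the picture viewer there is one more tool, called after ">>>" as name(argument=value, ...) on one line, values as JSON. apply_moves: Moves the arm, as the interface text tells. Its arguments: {"type":"object","properties":{"series":{"type":"array"},"claw":{"type":"number"},"newtons":{"type":"number"}},"required":["series"]}

```bash
ls; mkdir -p pics; python3 - <<'E'
from plant import robot
import cv2,numpy as np
for n in ["scene","side"]:
    p,d=robot.read_camera(n); cv2.imwrite(f"pics/{n}0.png",p); np.save(f"pics/{n}0.npy",d)
    c=robot.calibration(n); print(n,c)
s=robot.read_state(); print(s)
E
```

```text
pics
scene {'fx': 442.97535036146473, 'fy': 442.97535036146473, 'cx': 278.58108052368163, 'cy': 205.38738513453907, 'D': array([-0.09851087,  0.        ,  0.        ,  0.        ,  0.        ]), 'extrinsics': array([[ 0.32383992,  0.94600294,  0.014358  , -0.11389092],
       [ 0.66162308, -0.21558961, -0.71817548, -0.23751774],
       [-0.67630067,  0.24207347, -0.6957139 ,  1.35131487],
       [ 0.        ,  0.        ,  0.        ,  1.        ]])}
side {'fx': 520.4556536113994, 'fy': 520.4556536113994, 'cx': 278.8490562675055, 'cy': 217.57338475167637, 'D': array([-0.06076263,  0.        ,  0.        ,  0.        ,  0.        ]), 'extrinsics': array([[ 8.15493355e-01, -5.78765008e-01, -1.28557666e-03,
        -3.91939499e-01],
       [-4.21440280e-01, -5.92293797e-01, -6.86714022e-01,
         2.22281720e-01],
       [ 3.96684607e-01,  5.60552516e-01, -7.26926543e-01,
         1.34837028e+00],
       [ 0.00000000e+00,  0.00000000e+00,  0.00000000e+00,
         1.00000000e+00]])}
{'t': 0.1, 'q': array([-8.53991454e-02,  1.31123207e-01,  1.48914627e+00, -1.57558177e-05,
        1.52299571e+00, -8.54328062e-02]), 'dq': array([ 0.00130818, -0.00191395, -0.00241898,  0.00020952, -0.00108561,
        0.00012032]), 'joint_torque': array([ 2.89806376e-03, -5.61339462e+01, -4.93095982e+01,  7.72326719e-02,
        2.89617141e-02, -2.83941080e-05]), 'tool_pos': array([5.99804525e-01, 3.65665506e-05, 4.03782884e-01]), 'orientation': array([-2.22050552e+00, -2.22058197e+00,  1.71067855e-03]), 'force': array([-0.70041359,  0.27242902,  0.17869747]), 'wrist_torque': array([-0.00980249, -0.01934313, -0.05496875]), 'gripper_force': 0.0, 'opening': 0.09298823569485427}
```

View pics/scene0.png

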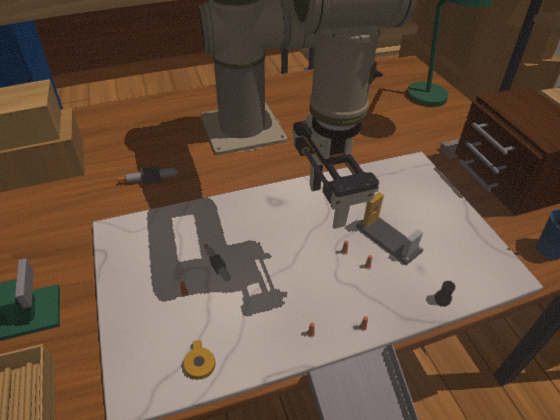

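View pics/side0.png

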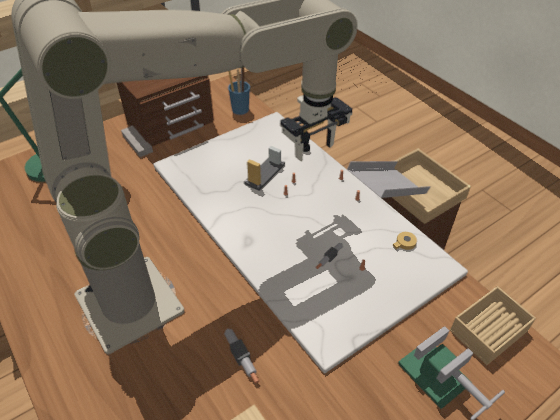

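The scene view shows two mandrels: one on the marble in the shadow at scene (216,262) / side (330,256), and one on the wood at scene (150,176) / side (240,355). The first looks smaller and lies on the marble, so it fits the description. The jig is at scene (390,235) / side (265,172), with the brass post nearer the robot. I'll enlarge and measure both.

```bash
cat > h.py <<'E'
from plant import robot
import cv2,numpy as np
def K(c): return np.array([[c['fx'],0,c['cx']],[0,c['fy'],c['cy']],[0,0,1]])
def ray(c,uv):
    n=cv2.undistortPoints(np.array(uv,float).reshape(-1,1,2),K(c),c['D']).reshape(-1,2)
    R,t=c['extrinsics'][:3,:3],c['extrinsics'][:3,3]
    return -R.T@t,np.c_[n,np.ones(len(n))]@R          # origin, directions (cam z = 1)
def onplane(c,uv,z):
    o,d=ray(c,uv); return o+d*((z-o[2])/d[:,2])[:,None]
def proj(c,P):
    E=c['extrinsics']; return cv2.projectPoints(np.array(P,float).reshape(-1,1,3),cv2.Rodrigues(E[:3,:3])[0],E[:3,3],K(c),c['D'])[0].reshape(-1,2)
def bydepth(c,uv,dep):
    o,d=ray(c,uv); return o+d*np.array(dep)[:,None]
def tri(cs,uvs):
    A=np.zeros((3,3));b=np.zeros(3);L=[]
    for c,uv in zip(cs,uvs):
        o,d=ray(c,[uv]);d=d[0]/np.linalg.norm(d[0]);M=np.eye(3)-np.outer(d,d);A+=M;b+=M@o;L.append((M,o))
    x=np.linalg.solve(A,b); return x,max(np.linalg.norm(M@(x-o)) for M,o in L)
E
python3 - <<'E'
from h import *
S=cv2.imread("pics/scene0.png");D=cv2.imread("pics/side0.png")
cr=lambda I,x,y,w=60,h=45:cv2.resize(I[y-h:y+h,x-w:x+w],(400,300),interpolation=cv2.INTER_CUBIC)
b=lambda I:np.clip(I.astype(float)*1.4,0,255).astype(np.uint8)
cv2.imwrite("pics/c1.png",b(np.vstack([np.hstack([cr(S,216,262),cr(D,330,256)]),np.hstack([cr(S,390,230),cr(D,265,168)])])))
cs={n:robot.calibration(n) for n in("scene","side")}
ds,dd=np.load("pics/scene0.npy"),np.load("pics/side0.npy")
for n,d,pts in(("scene",ds,[(216,262),(150,176),(300,300),(130,230)]),("side",dd,[(330,256),(240,355),(250,240)])):
    print(n,np.round(bydepth(cs[n],pts,[d[v,u] for u,v in pts]),4).tolist())
for a,b_ in(((216,262),(330,256)),((150,176),(240,355)),((346,247),(294,179)),((369,262),(286,191)),((183,287),(362,265))):
    x,e=tri([cs["scene"],cs["side"]],[a,b_]);print(a,b_,x.round(4),round(e,4))
E
```

```text
scene [[0.5197, -0.1965, 0.0422], [0.1731, -0.2941, 0.0239], [0.65, -0.0571, 0.0214], [0.3488, -0.3629, 0.0203]]
side [[0.5034, -0.2063, 0.0419], [0.149, -0.3106, 0.0329], [0.3688, -0.0167, 0.0194]]
(216, 262) (330, 256) [ 0.5104 -0.1969  0.0293] 0.0019
(150, 176) (240, 355) [ 0.1547 -0.2963  0.008 ] 0.0019
(346, 247) (294, 179) [0.5872 0.0687 0.0709] 0.0022
(369, 262) (286, 191) [ 0.5902  0.126  -0.0121] 0.0101
(183, 287) (362, 265) [ 0.557  -0.275   0.0353] 0.0012
```

View pics/c1.png

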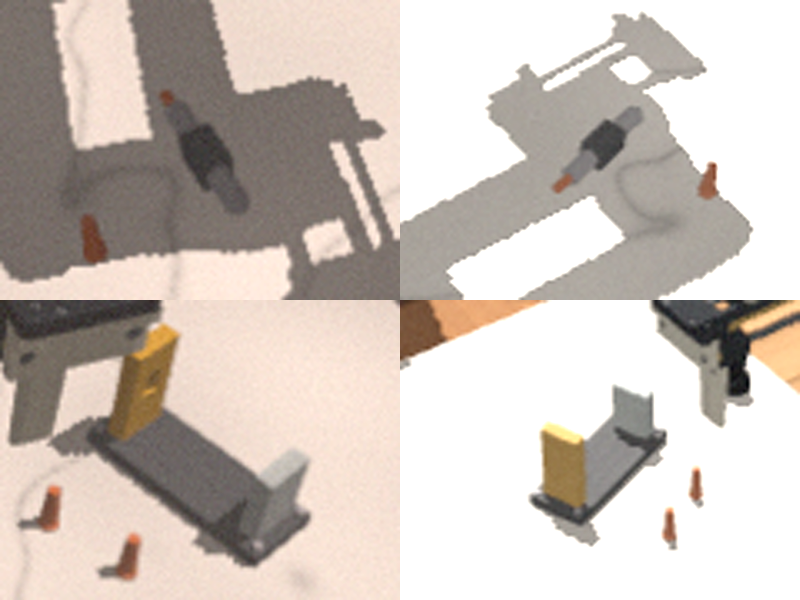

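Crops show the small mandrel, nose toward the robot (scene nose tip ≈(206,246), tail end ≈(227,278)), on the marble at z≈0.02, and the jig with brass post near the robot. Now for lengths and rough poses.

```bash
python3 - <<'E'
from h import *
cs={n:robot.calibration(n) for n in("scene","side")}
f=lambda p:(156+p[0]/3.333,217+p[1]/3.333); g=lambda p:(270+(p[0]-400)/3.333,211+p[1]/3.333)
a=onplane(cs["scene"],[f((164,94)),f((210,150)),f((240,207))],.031);b=onplane(cs["side"],[g((556,188)),g((604,143)),g((638,113))],.031)
print(a.round(4),b.round(4),np.linalg.norm(a[0]-a[2]),np.linalg.norm(b[0]-b[2]))
print("wood",onplane(cs["scene"],[(121,180),(177,173)],.012).round(3))
f=lambda p:(330+p[0]/3.333,185+(p[1]-300)/3.333); g=lambda p:(205+(p[0]-400)/3.333,123+(p[1]-300)/3.333)
print("jig",onplane(cs["scene"],[f(p) for p in((90,436),(253,558),(311,515))],.032).round(3),onplane(cs["side"],[g(p) for p in((532,498),(582,518),(664,434))],.032).round(3))
print("st",onplane(cs["scene"],[f((50,525)),f((130,575)),(183,292),(312,334),(364,327)],.02).round(3),onplane(cs["side"],[g((696,497)),g((670,540))],.02).round(3))
print("others",onplane(cs["scene"],[(444,300),(199,362)],.03).round(3))
p,d=robot.read_camera("wrist"); c=robot.calibration("wrist");E=c["extrinsics"];print(E.round(3),-E[:3,:3].T@E[:3,3],c['fx'])
cv2.imwrite("pics/w0.png",p)
E
```

```text
[[ 0.4574 -0.2072  0.031 ]
 [ 0.5126 -0.1893  0.031 ]
 [ 0.562  -0.1822  0.031 ]] [[ 0.456  -0.2099  0.031 ]
 [ 0.5169 -0.1961  0.031 ]
 [ 0.5605 -0.1875  0.031 ]] 0.10750121706848129 0.10681908368494845
wood [[ 0.15  -0.37   0.012]
 [ 0.168 -0.224  0.012]]
jig [[0.509 0.137 0.032]
 [0.641 0.19  0.032]
 [0.621 0.246 0.032]] [[0.479 0.182 0.032]
 [0.502 0.132 0.032]
 [0.633 0.184 0.032]]
st [[ 0.565  0.082  0.02 ]
 [ 0.619  0.113  0.02 ]
 [ 0.557 -0.276  0.02 ]
 [ 0.728 -0.062  0.02 ]
 [ 0.746  0.038  0.02 ]] [[0.612 0.105 0.02 ]
 [0.558 0.072 0.02 ]]
others [[ 0.75   0.216  0.03 ]
 [ 0.722 -0.277  0.03 ]]
[[ 1.     0.    -0.001 -0.6  ]
 [ 0.001 -0.956  0.293 -0.035]
 [-0.001 -0.293 -0.956  0.391]
 [ 0.     0.     0.     1.   ]] [0.60058173 0.08077524 0.38290763] 355.0750400637284
```

View pics/w0.png

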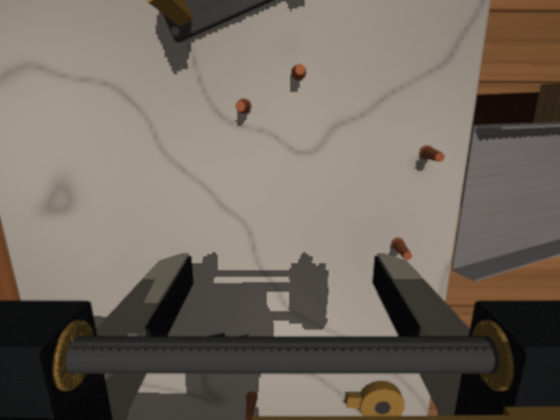

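Wood mandrel is ~147 mm long, the marble one ~107+ mm (114 expected), so the marble one is the smaller and right one. Wrist view: looks clear above the fingers. Moving above the mandrel, yaw −77°.

>>> apply_moves(series=[[[-32,-14,0],[0,0,0]],[[-32,-14,0],[0,0,0]],[[-32,-14,0],[0,0,0]],[[-32,-14,0],[0,0,0]],[[-32,-14,0],[0,0,0]],[[-32,-14,0],[0,0,0]],[[0,0,0],[0,0,0.123]],[[0,0,0],[0,0,0.123]],[[0,0,0],[0,0,0.123]],[[0,0,0],[0,0,0.123]],[[0,0,0],[0,0,0.123]],[[0,0,0],[0,0,0.123]]])

```text
t: 1.15
tool_pos: [0.5159, -0.192, 0.4044]
orientation: [-2.877, -1.261, 0.001]
force: [0.3, -0.6, -0.4]
opening: 0.0932
gripper_force: 0.0
```

>>> apply_moves(series=[[[0,0,0],[0,0,0.123]],[[0,0,0],[0,0,0.123]],[[0,0,0],[0,0,0.123]],[[0,0,0],[0,0,0.123]],[[0,0,0],[0,0,0.123]],[[0,0,0],[0,0,0]],[[0,0,0],[0,0,0]],[[0,0,0],[0,0,0]]])

```text
t: 1.82
tool_pos: [0.5159, -0.192, 0.4045]
orientation: [-3.122, -0.348, 0.001]
force: [-0.1, -0.4, -0.0]
opening: 0.093
gripper_force: 0.0
```

```bash
python3 - <<'E'
from h import *
s=robot.read_state(); c=robot.calibration("wrist");p,d=robot.read_camera("wrist");cv2.imwrite("pics/w1.png",p);np.savez("pics/w1.npz",d=d,E=c['extrinsics'])
print(s['t'],s['tool_pos'],cv2.Rodrigues(s['orientation'])[0].round(4).tolist())
E
```

```text
1.8167 [ 0.51594647 -0.19198229  0.40452895] [[0.9755, 0.2202, -0.0003], [0.2202, -0.9755, 0.0002], [-0.0003, -0.0002, -1.0]]
```

View pics/w1.png

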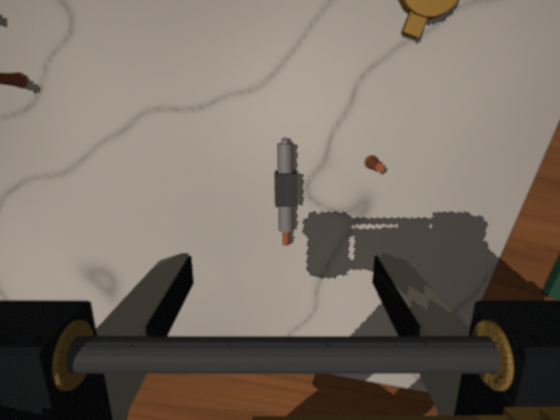

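Wrist view: mandrel upright at (286,190), grip block (286,188), nose tip (286,244), tail tip (285,139); staple at (375,163), the fingers clear.

```bash
cat > mm.py <<'E'
from h import *
def mandrel(p,c,win):
    u0,v0,u1,v1=win; I=p[v0:v1,u0:u1].astype(int);g=I.max(2)
    print("grey levels",np.percentile(g,[2,10,50,90]))
    dark=(g<75).astype(np.uint8); n,l,st,ce=cv2.connectedComponentsWithStats(dark);k=1+st[1:,4].argmax()
    r=cv2.minAreaRect(np.argwhere(l==k)[:,::-1].astype(np.float32)); print("block",np.array(r[0])+[u0,v0],r[1:],st[k])
    cop=((I[...,2]-I[...,0])>45).astype(np.uint8); n,l2,st,ce=cv2.connectedComponentsWithStats(cop);
    if n>1:
        k2=1+st[1:,4].argmax();print("copper",ce[k2]+[u0,v0],st[k2]+np.array([u0,v0,0,0,0]))
    return np.array(r[0])+[u0,v0]
E
python3 - <<'E'
from mm import *
p=cv2.imread("pics/w1.png");z=np.load("pics/w1.npz");c=robot.calibration("wrist");c['extrinsics']=z['E'];d=z['d']
b=mandrel(p,c,(262,128,302,252))
print("depth z block",bydepth(c,[(286,188),(286,180)],[d[188,286],d[180,286]]).round(4),"marble",bydepth(c,[(250,188)],[d[188,250]]).round(4))
print("block top centre",onplane(c,[b],.042).round(4))
tip=onplane(c,[(286,245),(284.8,137.5)],.031);print("nose,tail",tip.round(4),np.linalg.norm(tip[0]-tip[1]),np.degrees(np.arctan2(*(tip[0]-tip[1])[1::-1])))
s=robot.calibration("scene");w=c
# two-view height of nose tip / block
for a,bb in(((218.3,262.2),tuple(b)),((205.4,245.5),(286,245))): print(tri([s,w],[a,bb]))
E
```

```text
grey levels [ 57.   59.9 160.  170. ]
block [288.  185.5] ((89.0, 26.0), 90.0) [ 13  13  27  90 977]
copper [285.30379747 238.32911392] [282 232   7  14  79]
depth z block [[ 0.5186 -0.1961  0.041 ]
 [ 0.5263 -0.1944  0.0404]] marble [[ 0.5048 -0.1604  0.0174]]
block top centre [[ 0.5217 -0.1974  0.042 ]]
nose,tail [[ 0.4554 -0.2107  0.031 ]
 [ 0.5653 -0.1843  0.031 ]] 0.1130895994690432 -166.49827965162186
(array([ 0.52320767, -0.19475016,  0.04528118]), np.float64(0.0025514999275031815))
(array([ 0.45570861, -0.20877278,  0.02936963]), np.float64(0.0022416236078975924))
```

Mandrel centre ≈ (0.5165, −0.196), axis 13.5°, length 113 mm ✓ (114), height ✓. Descend.

>>> apply_moves(series=[[[0,4,15],[0,0,-0.014]],[[0,0,30],[0,0,0]],[[0,0,30],[0,0,0]],[[0,0,30],[0,0,0]],[[0,0,0],[0,0,0]],[[0,0,0],[0,0,0]],[[0,0,0],[0,0,0]]], claw=0.55, newtons=40)

```text
t: 2.45
tool_pos: [0.5174, -0.1961, 0.3015]
orientation: [3.119, 0.365, 0.002]
force: [-0.0, -1.2, 0.8]
opening: 0.0528
gripper_force: 0.0
```

```bash
python3 - <<'E'
from h import *
s=robot.read_state(); c=robot.calibration("wrist");p,d=robot.read_camera("wrist");cv2.imwrite("pics/w2.png",p);np.savez("pics/w2.npz",d=d,E=c['extrinsics'])
print(s['t'],s['tool_pos'],cv2.Rodrigues(s['orientation'])[0].round(4).tolist())
R=cv2.Rodrigues(s['orientation'])[0]
print("grasp pixel",proj(c,[s['tool_pos']+R@[0,0,.167+k] for k in(0,.048)]), "expected mandrel",proj(c,[[.5165,-.196,.042],[.4554,-.2107,.031],[.5653,-.1843,.031]]))
E
```

```text
2.45 [ 0.51739424 -0.1961244   0.3015035 ] [[0.973, 0.2307, 0.0014], [0.2307, -0.973, -0.0007], [0.0012, 0.001, -1.0]]
grasp pixel [[279.36149923 289.72633748]
 [280.11698434 248.77698693]] expected mandrel [[279.7484725  225.65127567]
 [280.26135491 295.91543955]
 [279.54834039 152.70972621]]
```

View pics/w2.png

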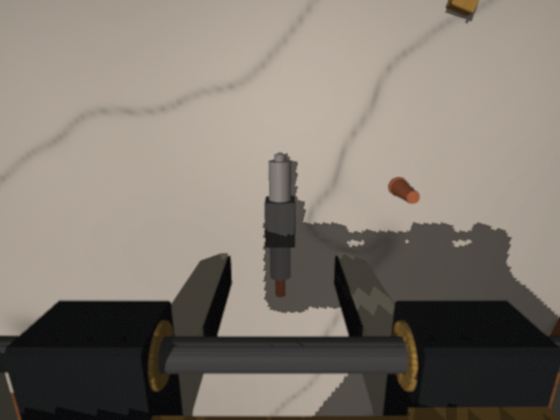

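Mandrel is centred between the fingers: nose tip (280,297), tail (279,152), matching expected pixels within ~1 px. Descend and grip.

>>> apply_moves(series=[[[0,0,30],[0,0,0]],[[0,0,30],[0,0,0]],[[0,0,20],[0,0,0]],[[0,0,10],[0,0,0]],[[0,0,0],[0,0,0]],[[0,0,0],[0,0,0]]])

```text
t: 3.0
tool_pos: [0.5176, -0.1962, 0.2114]
orientation: [3.12, 0.364, 0.002]
force: [0.9, 0.4, 0.5]
opening: 0.0512
gripper_force: 0.0
```

>>> apply_moves(series=[[[0,0,0],[0,0,0]],[[0,0,0],[0,0,0]],[[0,0,0],[0,0,0]],[[0,0,0],[0,0,0]],[[0,0,0],[0,0,0]],[[0,0,0],[0,0,0]],[[0,0,0],[0,0,0]],[[0,0,0],[0,0,0]]], claw=0)

```text
t: 3.67
tool_pos: [0.5171, -0.1959, 0.2104]
orientation: [3.12, 0.363, 0.001]
force: [-1.9, 1.5, 5.8]
opening: 0.0216
gripper_force: 40.0
```

>>> apply_moves(series=[[[0,0,-20],[0,0,0]],[[0,0,-40],[0,0,0]],[[0,0,-40],[0,0,0]],[[0,0,-40],[0,0,0]],[[0,0,-30],[0,0,0]],[[4,-30,0],[0,0,0]],[[4,-39,0],[0,0,0]],[[4,-39,0],[0,0,0]],[[4,-39,0],[0,0,0]],[[4,-39,0],[0,0,0]],[[4,-39,0],[0,0,0]],[[4,-39,0],[0,0,0]]])

```text
t: 4.67
tool_pos: [0.4826, 0.0691, 0.3792]
orientation: [3.121, 0.363, -0.001]
force: [0.0, -0.5, -2.5]
opening: 0.022
gripper_force: 40.0
```

>>> apply_moves(series=[[[3,-39,0],[0,0,0]],[[3,-39,0],[0,0,0]],[[0,0,0],[0,0,-0.07]],[[0,0,0],[0,0,-0.07]],[[0,0,0],[0,0,0]],[[0,0,0],[0,0,0]],[[0,0,0],[0,0,0]]])

```text
t: 5.25
tool_pos: [0.4714, 0.1444, 0.3793]
orientation: [3.088, 0.576, -0.001]
force: [0.1, 0.2, -3.0]
opening: 0.0213
gripper_force: 40.0
```

```bash
python3 - <<'E'
from h import *
s=robot.read_state(); c=robot.calibration("wrist");p,d=robot.read_camera("wrist");cv2.imwrite("pics/w3.png",p);np.savez("pics/w3.npz",d=d,E=c['extrinsics'])
print(s['t'],s['tool_pos'],cv2.Rodrigues(s['orientation'])[0].round(4).tolist(),s['force'],s['gripper_force'])
E
```

```text
5.25 [0.47137644 0.14439913 0.37934808] [[0.9327, 0.3605, -0.0007], [0.3605, -0.9327, -0.0002], [-0.0007, -0.0, -1.0]] [ 0.11965028  0.17942437 -2.95763205] 39.97953236103058
```

View pics/w3.png

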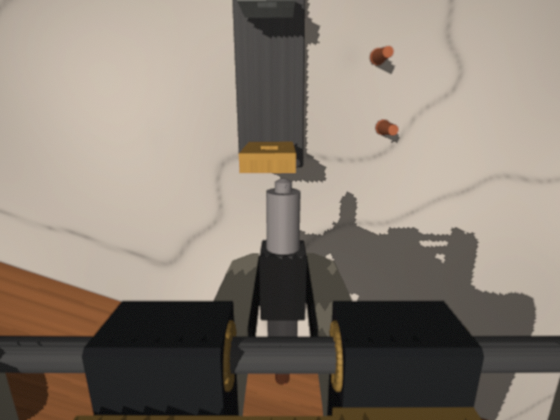

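Wrist view: brass post at (269,157), jig base upward to the aluminium post at (268,8), held mandrel tail tip at (284,180). Jig is nearly aligned with the tool. Raise to see the whole jig as the second view.

>>> apply_moves(series=[[[0,0,-30],[0,0,0]],[[0,0,-30],[0,0,0]],[[0,0,-30],[0,0,0]],[[0,0,0],[0,0,0]],[[0,0,0],[0,0,0]],[[0,0,0],[0,0,0]]])

```text
t: 5.8
tool_pos: [0.4714, 0.1443, 0.4689]
orientation: [3.088, 0.578, -0.001]
force: [0.1, -0.5, -3.4]
opening: 0.0216
gripper_force: 40.0
```

```bash
python3 - <<'E'
from h import *
s=robot.read_state(); c=robot.calibration("wrist");p,d=robot.read_camera("wrist");cv2.imwrite("pics/w4.png",p);np.savez("pics/w4.npz",d=d,E=c['extrinsics'])
print(s['t'],s['tool_pos'],cv2.Rodrigues(s['orientation'])[0].round(4).tolist())
a=cv2.imread("pics/w3.png");
cv2.imwrite("pics/c2.png",np.hstack([cv2.resize(a[0:200,200:330],(390,600),interpolation=cv2.INTER_CUBIC),cv2.resize(p[30:230,200:330],(390,600),interpolation=cv2.INTER_CUBIC)]))
E
```

```text
5.8 [0.47143857 0.14434293 0.46887049] [[0.9323, 0.3618, -0.0008], [0.3618, -0.9323, -0.0001], [-0.0008, -0.0001, -1.0]]
```

View pics/c2.png

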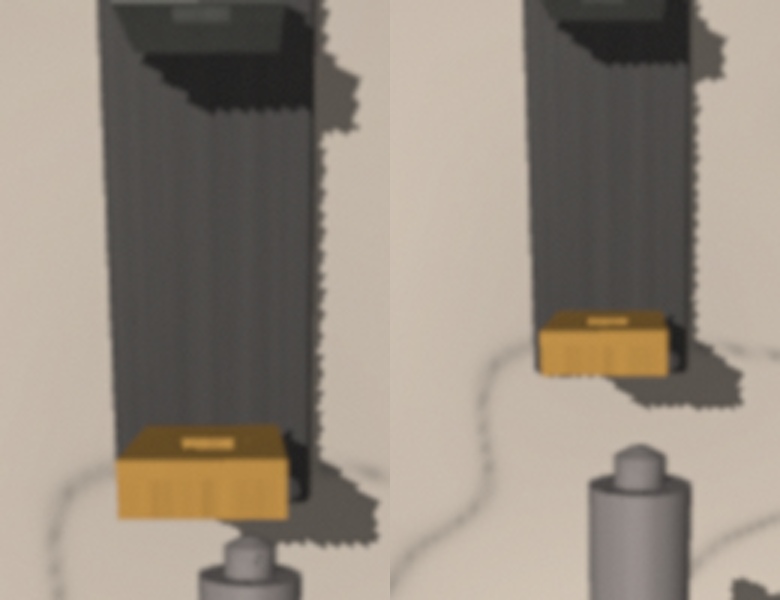

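The bright brass face is the tall post's top, the slot at (269,148) is its recess on the inner face; the tail tip at (283,180) is in the hand. Now compute jig pose and the mandrel in the tool frame.

```bash
python3 - <<'E'
from h import *
c=robot.calibration("wrist");R=None
TP={3:[.47137644,.14439913,.37934808],4:[.47143857,.14434293,.46887049]}
RT={3:np.array([[0.9327,0.3605,-0.0007],[0.3605,-0.9327,-0.0002],[-0.0007,0,-1]]),4:np.array([[0.9323,0.3618,-0.0008],[0.3618,-0.9323,-0.0001],[-0.0008,-0.0001,-1]])}
cc={};tops={}
for k in(3,4):
    z=np.load(f"pics/w{k}.npz");c2=dict(c);c2['extrinsics']=z['E'];cc[k]=c2
    p=cv2.imread(f"pics/w{k}.png").astype(int)
    m=((p[...,2]>150)&(p[...,2]-p[...,0]>70));m[190:]=0;m[:100]=0;m[:,:225]=0;m[:,310:]=0
    l=cv2.connectedComponentsWithStats(m.astype(np.uint8));i=1+l[2][1:,4].argmax();st=l[2][i]
    # sub-pixel: drop slot by largest component
    u0,v0,w,h=st[:4];pts=[(u0-.5,v0-.5),(u0+w-.5,v0-.5),(u0+w-.5,v0+h-.5),(u0-.5,v0+h-.5)]
    print(k,st,np.array(cv2.minAreaRect(np.argwhere(l[1]==i)[:,::-1].astype(np.float32))[0]).round(2),cv2.minAreaRect(np.argwhere(l[1]==i)[:,::-1].astype(np.float32))[1:])
    W=onplane(c2,pts,.110);tops[k]=pts
    print("top corners tool xy",((W-TP[k])@RT[k]).round(4).tolist())
    print("world centre",W.mean(0).round(4),"size",np.linalg.norm(W[0]-W[1]),np.linalg.norm(W[1]-W[2]),"depthz",bydepth(c2,[(269,163 if k==3 else 148)],[z['d'][163 if k==3 else 148,269]]).round(4))
    # base edges: dark vs marble
    g=p.max(2);L=[];Rr=[]
    for v in range(*( (45,140) if k==3 else (55,125))):
        row=g[v,200:335];dk=np.where(row<105)[0]+200
        L.append((dk.min()-.5,v))
    W=onplane(c2,L,.032);q=np.polyfit(W[:,0],W[:,1],1);print("left edge dir deg",np.degrees(np.arctan(q[0])),"resid",(W[:,1]-np.polyval(q,W[:,0])).std())
    P0=np.array([W[:,0].mean(),W[:,1].mean()]);print("left edge pt",P0.round(4))
for j in range(4): print(tri([cc[3],cc[4]],[tops[3][j],tops[4][j]]))
# mandrel in hand
o=RT[3]
for nm,px,k in(("tail",(283.3,179.3),3),("tail",(213.3+0+(0),0),4)):
    if k==3:
        cam=cc[3]['extrinsics'];T=np.eye(4);T[:3,:3]=RT[3];T[:3,3]=TP[3];X=np.linalg.inv(T)@np.linalg.inv(cam)
        print("cam in tool",X.round(4).tolist())
        for zz in(.172,.176,.180): 
            W=onplane(cc[3],[(283.3,179.5),(283,383)],TP[3][2]-zz);print(zz,((W-TP[3])@RT[3]).round(4).tolist())
print("depth tail etc",[(u,v,((bydepth(cc[3],[(u,v)],[np.load('pics/w3.npz')['d'][v,u]])-TP[3])@RT[3]).round(4).tolist()) for u,v in((283,184),(283,220),(283,270),(283,360),(283,378))])
E
```

```text
3 [ 239  153   57   20 1095] [267.  162.5] ((19.0, 56.0), 90.0)
top corners tool xy [[0.0491, -0.0292, 0.2693], [0.0491, 0.0104, 0.2693], [0.035, 0.0106, 0.2693], [0.035, -0.0298, 0.2693]]
world centre [0.507  0.1684 0.11  ] size 0.03968520134427312 0.014094295305584153 depthz [[0.5072 0.1669 0.11  ]]
left edge dir deg 21.591742381433914 resid 0.00027141894411153846
left edge pt [0.5418 0.2134]
4 [250 140  42  15 612] [270.5 147. ] ((14.0, 41.0), 90.0)
top corners tool xy [[0.0493, -0.0296, 0.3588], [0.0493, 0.0097, 0.3588], [0.0352, 0.0098, 0.3588], [0.0352, -0.03, 0.3588]]
world centre [0.5069 0.1689 0.11  ] size 0.03936817074074311 0.014024388518095418 depthz [[0.5057 0.1699 0.1106]]
left edge dir deg 21.61215906858071 resid 0.00032578317157036795
left edge pt [0.5465 0.2152]
(array([0.50566947, 0.18981467, 0.10496241]), np.float64(0.0001656824172943925))
(array([0.52150517, 0.15323703, 0.11821056]), np.float64(0.0003312572560536646))
(array([0.50853386, 0.14801203, 0.11623425]), np.float64(0.00034902748564885893))
(array([0.49299269, 0.18488141, 0.10922738]), np.float64(0.00013877868834042198))
cam in tool [[0.0003, -0.9561, -0.2934, 0.0824], [1.0001, 0.0006, -0.0008, 0.0016], [0.001, -0.2934, 0.956, 0.021], [0.0, 0.0, 0.0, 1.0]]
0.172 [[0.0505, 0.0018, 0.172], [-0.0579, 0.0018, 0.172]]
0.176 [[0.0497, 0.0018, 0.176], [-0.0616, 0.0018, 0.176]]
0.18 [[0.0488, 0.0018, 0.18], [-0.0654, 0.0018, 0.18]]
depth tail etc [(283, 184, [[0.0477, 0.0017, 0.1757]]), (283, 220, [[0.032, 0.0017, 0.1721]]), (283, 270, [[0.009, 0.0017, 0.1688]]), (283, 360, [[0.0288, 0.0017, 0.0853]]), (283, 378, [[-0.0585, 0.0018, 0.1762]])]
```

Measurements agree: post top 39.7×14.1 mm at z 0.110, jig axis 21.6°, mandrel in hand 114.2 mm long, centre at tool (−2.2, 1.8, 180) mm. Move above the jig with the nose short of the tall post, then check.

>>> apply_moves(series=[[[39,-4,0],[0,0,-0.007]],[[39,-4,0],[0,0,0]],[[39,-4,0],[0,0,0]],[[0,0,35],[0,0,0]],[[0,0,35],[0,0,0]],[[0,0,35],[0,0,0]],[[0,0,34],[0,0,0]],[[0,0,0],[0,0,0]],[[0,0,0],[0,0,0]],[[0,0,0],[0,0,0]]])

```text
t: 6.68
tool_pos: [0.576, 0.1989, 0.332]
orientation: [-3.085, -0.591, -0.001]
force: [1.1, 0.8, -1.8]
opening: 0.0217
gripper_force: 40.0
```

```bash
python3 - <<'E'
from h import *
s=robot.read_state(); c=robot.calibration("wrist");p,d=robot.read_camera("wrist");cv2.imwrite("pics/w5.png",p);np.savez("pics/w5.npz",d=d,E=c['extrinsics'])
R=cv2.Rodrigues(s['orientation'])[0];print(s['t'],s['tool_pos'].tolist(),R.round(4).tolist(),s['force'])
a,_=robot.read_camera("scene");cv2.imwrite("pics/s5.png",a);b,_=robot.read_camera("side");cv2.imwrite("pics/d5.png",b)
x=lambda I,u,v,w,h:cv2.resize(I[v-h:v+h,u-w:u+w],(400,300),interpolation=cv2.INTER_CUBIC)
cv2.imwrite("pics/c5.png",np.vstack([np.hstack([x(a,385,225,60,45),x(b,270,165,60,45)]),np.hstack([cv2.resize(p,(400,300)),x(p,280,140,120,90)])]))
E
```

```text
6.6833 [0.5760340394403942, 0.19892392773466752, 0.3319566106475915] [[0.9292, 0.3695, 0.0006], [0.3695, -0.9292, 0.0002], [0.0006, 0.0001, -1.0]] [ 1.06768509  0.75402822 -1.77340397]
```

View pics/c5.png

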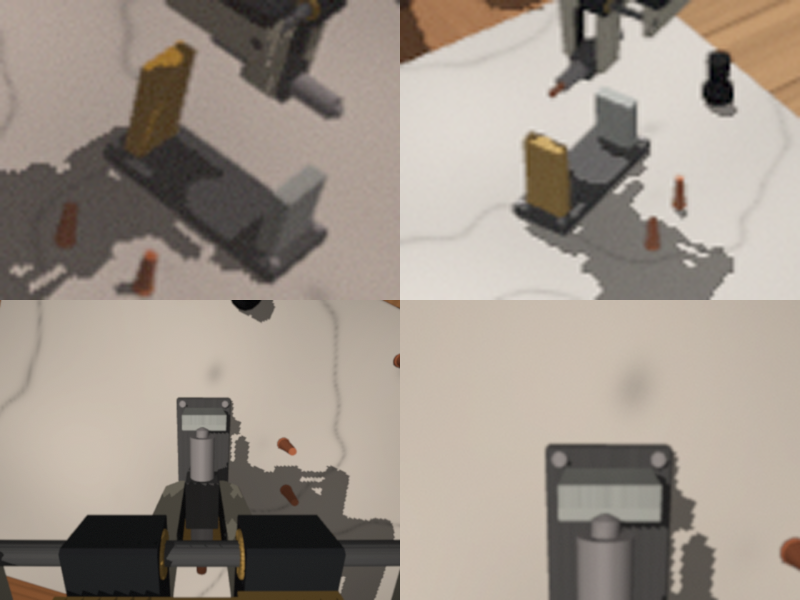

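Wrist view: aluminium post top at px (255–317, 162–183), the mandrel's tail over it and centred; the nose hangs short of the brass post. I'll measure the aluminium post for the lateral/axial fit.

```bash
python3 - <<'E'
from h import *
T=np.array([0.5760340394403942,0.19892392773466752,0.3319566106475915]);s=robot.read_state();R=cv2.Rodrigues(s['orientation'])[0]
z=np.load("pics/w5.npz");c=robot.calibration("wrist");c['extrinsics']=z['E'];d=z['d'];p=cv2.imread("pics/w5.png")
L=lambda uv,zz:((onplane(c,uv,zz)-T)@R*1e3).round(1).tolist()
g=p.max(2).astype(int)
print("row167",g[167,245:330].tolist());print("col262",g[150:200,262].tolist());print("col308",g[150:200,308].tolist())
print("post top corners",L([(254.8,161.6),(317.2,161.6),(317.2,183.2),(254.8,183.2)],.0835),"depth z",bydepth(c,[(262,172)],[d[172,262]]).round(4))
print("base: ",L([(247.5,150),(247.5,215)],.0315))
E=[]
for v in range(155,225):
    dk=np.where(g[v,225:330]<110)[0]+225
    if len(dk):E.append((dk.min()-.5,v))
W=onplane(c,E,.0315);q=np.polyfit(W[:,0],W[:,1],1);print("base edge deg",np.degrees(np.arctan(q[0])),"tool deg",np.degrees(np.arctan2(R[1,0],R[0,0])))
for v in (190,200,215):
    dd=d[v,250:320];print(v,dd.round(3)[::6].tolist())
print("tail tip now",L([(280+2.2,180.5)],T[2]-.18))
E
```

```text
row167 [200, 190, 156, 106, 77, 76, 75, 73, 80, 108, 142, 158, 159, 161, 162, 163, 162, 163, 161, 161, 162, 159, 156, 158, 161, 163, 162, 161, 160, 159, 162, 162, 161, 160, 160, 160, 158, 155, 155, 155, 156, 158, 161, 163, 163, 163, 161, 159, 158, 156, 158, 157, 159, 159, 159, 158, 159, 157, 156, 154, 155, 155, 154, 154, 154, 155, 154, 153, 154, 151, 145, 116, 73, 41, 33, 34, 39, 61, 82, 91, 91, 90, 92, 107, 140]
col262 [73, 83, 87, 87, 87, 87, 88, 86, 87, 88, 105, 137, 157, 162, 162, 162, 163, 163, 162, 162, 162, 162, 162, 161, 163, 165, 167, 167, 165, 166, 167, 156, 126, 91, 73, 73, 73, 72, 74, 71, 71, 73, 72, 73, 73, 73, 72, 72, 73, 74]
col308 [76, 81, 83, 83, 84, 85, 84, 83, 82, 85, 102, 132, 150, 156, 155, 155, 154, 154, 155, 154, 153, 155, 154, 154, 156, 160, 162, 163, 163, 162, 162, 155, 127, 78, 40, 32, 46, 61, 71, 74, 73, 73, 74, 73, 74, 72, 72, 73, 73, 73]
post top corners [[45.0, -16.5, 248.7], [45.0, 23.6, 248.7], [30.8, 24.0, 248.6], [30.8, -16.8, 248.6]] depth z [[0.608  0.2245 0.0817]]
base:  [[45.6, -26.2, 300.7], [-7.7, -27.7, 300.4]]
base edge deg 21.675725561058965 tool deg 21.69621908553025
190 [0.2879999876022339, 0.28700000047683716, 0.2879999876022339, 0.16599999368190765, 0.16599999368190765, 0.1599999964237213, 0.1589999943971634, 0.16500000655651093, 0.16500000655651093, 0.28700000047683716, 0.28700000047683716, 0.2879999876022339]
200 [0.29100000858306885, 0.28999999165534973, 0.289000004529953, 0.16099999845027924, 0.15800000727176666, 0.15600000321865082, 0.15700000524520874, 0.15800000727176666, 0.16099999845027924, 0.289000004529953, 0.28999999165534973, 0.28999999165534973]
215 [0.2930000126361847, 0.2930000126361847, 0.29499998688697815, 0.16300000250339508, 0.1599999964237213, 0.1599999964237213, 0.1599999964237213, 0.16099999845027924, 0.16300000250339508, 0.2930000126361847, 0.2939999997615814, 0.2939999997615814]
tail tip now [[47.6, 1.2, 180.2]]
```

Aluminium post 40.1×14.1 mm ✓; jig angle matches the tool; shift +1.5 mm in y. Lower to axis 78 mm above the marble with a little extra nose clearance.

>>> apply_moves(series=[[[2,1.5,20],[0,0,0]],[[0,0,20],[0,0,0]],[[0,0,10],[0,0,0]],[[0,0,4.5],[0,0,0]],[[0,0,0],[0,0,0]],[[0,0,0],[0,0,0]],[[0,0,0],[0,0,0]],[[0,0,0],[0,0,0]]])

```text
t: 7.5
tool_pos: [0.5787, 0.1985, 0.2778]
orientation: [-3.085, -0.591, -0.004]
force: [0.2, 0.6, -2.4]
opening: 0.0215
gripper_force: 40.0
```

>>> apply_moves(series=[[[-0.5,0,0],[0,0,0]],[[-0.5,0,0],[0,0,0]],[[-0.5,0,0],[0,0,0]],[[-0.5,0,0],[0,0,0]],[[-0.5,0,0],[0,0,0]],[[-0.5,0,0],[0,0,0]],[[-0.5,0,0],[0,0,0]],[[-0.5,0,0],[0,0,0]],[[-0.5,0,0],[0,0,0]],[[-0.5,0,0],[0,0,0]],[[0,0,0],[0,0,0]],[[0,0,0],[0,0,0]]])

```text
t: 8.5
tool_pos: [0.5735, 0.1964, 0.2763]
orientation: [-3.085, -0.591, 0.0]
force: [-0.7, 0.4, -2.6]
opening: 0.0213
gripper_force: 40.0
```

>>> apply_moves(series=[[[-0.6,0,0],[0,0,0]],[[-0.6,0,0],[0,0,0]],[[-0.6,0,0],[0,0,0]],[[-0.6,0,0],[0,0,0]],[[-0.6,0,0],[0,0,0]],[[-0.6,0,0],[0,0,0]],[[-0.6,0,0],[0,0,0]],[[-0.6,0,0],[0,0,0]],[[-0.6,0,0],[0,0,0]],[[-0.6,0,0],[0,0,0]],[[0,0,0],[0,0,0]],[[0,0,0],[0,0,0]]])

```text
t: 9.5
tool_pos: [0.5683, 0.1943, 0.2766]
orientation: [-3.085, -0.591, -0.002]
force: [4.2, 1.5, -3.6]
opening: 0.0214
gripper_force: 40.0
```

```bash
python3 - <<'E'
from h import *
s=robot.read_state();R=cv2.Rodrigues(s['orientation'])[0];print("tool force",R.T@s['force'],s['wrist_torque'],s['tool_pos'],s['gripper_force'])
a,_=robot.read_camera("scene");cv2.imwrite("pics/s6.png",a);p,_=robot.read_camera("wrist");cv2.imwrite("pics/w6.png",p)
x=lambda I,u,v,w,h:cv2.resize(I[v-h:v+h,u-w:u+w],(400,300),interpolation=cv2.INTER_CUBIC)
cv2.imwrite("pics/c6.png",np.hstack([x(a,385,225,60,45),x(p,280,200,120,90)]))
E
```

```text
tool force [4.46412105 0.1478328  3.64483718] [ 0.36777455 -0.84259474 -0.01627318] [0.56827143 0.19432887 0.27659509] 39.97946083545685
```

>>> apply_moves(series=[[[-0.6,0,0],[0,0,0]],[[-0.6,0,0],[0,0,0]],[[-0.6,0,0],[0,0,0]],[[-0.6,0,0],[0,0,0]],[[-0.6,0,0],[0,0,0]],[[-0.6,0,0],[0,0,0]],[[-0.6,0,0],[0,0,0]],[[-0.6,0,0],[0,0,0]],[[-0.6,0,0],[0,0,0]],[[-0.6,0,0],[0,0,0]],[[0,0,0],[0,0,0]],[[0,0,0],[0,0,0]]])

```text
t: 10.6
tool_pos: [0.563, 0.1923, 0.2768]
orientation: [-3.085, -0.591, -0.004]
force: [7.2, 3.0, -5.1]
opening: 0.0218
gripper_force: 40.0
```

>>> apply_moves(series=[[[-0.3,0,0],[0,0,0]],[[-0.3,0,0],[0,0,0]],[[-0.3,0,0],[0,0,0]],[[-0.3,0,0],[0,0,0]],[[-0.3,0,0],[0,0,0]],[[-0.3,0,0],[0,0,0]],[[0,0,0],[0,0,0]],[[0,0,0],[0,0,0]],[[0,0,0],[0,0,0]]])

```text
t: 11.35
tool_pos: [0.5615, 0.1917, 0.2769]
orientation: [-3.085, -0.591, -0.005]
force: [8.8, 4.5, -5.2]
opening: 0.0214
gripper_force: 40.0
```

```bash
cat > f.py <<'E'
from h import *
s=robot.read_state();R=cv2.Rodrigues(s['orientation'])[0];print(round(s['t'],2),"tool force",(R.T@s['force']).round(2),s['wrist_torque'].round(3),"jig-along",((s['tool_pos']-[.57603,.19892,0])@R*1e3).round(2)[:2],"z",s['tool_pos'][2].round(4),"tilt",R[2,:2].round(4))
E
python3 f.py
```

```text
11.35 tool force [ 9.83 -0.9   5.26] [ 0.724 -1.506 -0.035] jig-along [-15.27   1.41] z 0.2769 tilt [0.0033 0.0001]
```

>>> apply_moves(series=[[[-0.25,0,0],[0,0,0]],[[-0.25,0,0],[0,0,0]],[[-0.25,0,0],[0,0,0]],[[-0.25,0,0],[0,0,0]],[[0,0,0],[0,0,0]],[[0,0,0],[0,0,0]],[[0,0,0],[0,0,0]]])

```text
t: 11.93
tool_pos: [0.5606, 0.1913, 0.2769]
orientation: [-3.085, -0.591, -0.005]
force: [8.7, 2.8, -3.6]
opening: 0.0215
gripper_force: 40.0
```

```bash
python3 f.py
```

```text
11.93 tool force [9.15 0.59 3.65] [ 0.771 -1.543 -0.041] jig-along [-16.15   1.39] z 0.2769 tilt [0.0035 0.0001]
```

>>> apply_moves(series=[[[-0.3,0,0],[0,0,0]],[[-0.3,0,0],[0,0,0]],[[0,0,0],[0,0,0]],[[0,0,0],[0,0,0]],[[0,0,0],[0,0,0]]])

```text
t: 12.35
tool_pos: [0.5601, 0.1911, 0.2769]
orientation: [-3.085, -0.591, -0.006]
force: [7.4, 3.3, -4.5]
opening: 0.0217
gripper_force: 40.0
```

```bash
python3 f.py
```

```text
12.35 tool force [ 8.11 -0.31  4.57] [ 0.7   -1.576 -0.03 ] jig-along [-16.65   1.36] z 0.2769 tilt [0.0037 0.0001]
```

>>> apply_moves(series=[[[-0.3,0,0],[0,0,0]],[[-0.3,0,0],[0,0,0]],[[0,0,0],[0,0,0]],[[0,0,0],[0,0,0]],[[0,0,0],[0,0,0]]])

```text
t: 12.77
tool_pos: [0.5596, 0.1909, 0.2769]
orientation: [-3.085, -0.591, -0.006]
force: [9.7, 4.0, -5.0]
opening: 0.0218
gripper_force: 40.0
```

```bash
python3 f.py
```

```text
12.77 tool force [10.44 -0.15  5.05] [ 0.81  -1.662 -0.017] jig-along [-17.17   1.41] z 0.2769 tilt [0.0038 0.0001]
```

>>> apply_moves(series=[[[-0.25,0,0],[0,0,0]],[[-0.25,0,0],[0,0,0]],[[0,0,0],[0,0,0]],[[0,0,0],[0,0,0]],[[0,0,0],[0,0,0]]])

```text
t: 13.18
tool_pos: [0.5592, 0.1907, 0.277]
orientation: [-3.085, -0.591, -0.006]
force: [9.9, 3.7, -4.4]
opening: 0.0223
gripper_force: 40.0
```

```bash
python3 f.py
```

```text
13.18 tool force [10.57  0.27  4.42] [ 0.792 -1.677 -0.025] jig-along [-17.59   1.39] z 0.277 tilt [0.004  0.0001]
```

>>> apply_moves(series=[[[-0.25,0,0],[0,0,0]],[[0,0,0],[0,0,0]],[[0,0,0],[0,0,0]],[[0,0,0],[0,0,0]]])

```text
t: 13.52
tool_pos: [0.559, 0.1907, 0.2771]
orientation: [-3.085, -0.591, -0.007]
force: [8.9, 4.9, -6.0]
opening: 0.0217
gripper_force: 40.0
```

```bash
python3 f.py
```

```text
13.52 tool force [10.09 -1.21  6.07] [ 0.888 -1.821 -0.04 ] jig-along [-17.61   1.43] z 0.2771 tilt [0.0044 0.0001]
```

Hard stop reached (position held while torque rose). One more nudge, then lower toward the ramp.

>>> apply_moves(series=[[[-0.2,0,0],[0,0,0]],[[0,0,0.5],[0,0,0]],[[0,0,0.5],[0,0,0]],[[0,0,0.5],[0,0,0]],[[0,0,0.5],[0,0,0]],[[0,0,0.5],[0,0,0]],[[0,0,0.5],[0,0,0]],[[0,0,0.5],[0,0,0]],[[0,0,0.5],[0,0,0]],[[0,0,0],[0,0,0]],[[0,0,0],[0,0,0]]])

```text
t: 14.43
tool_pos: [0.5594, 0.1907, 0.2745]
orientation: [-3.085, -0.591, -0.01]
force: [9.0, 4.4, 1.3]
opening: 0.0218
gripper_force: 40.0
```

```bash
python3 f.py; python3 - <<'E'
from h import *
a,_=robot.read_camera("scene");p,d=robot.read_camera("wrist");b,_=robot.read_camera("side")
cv2.imwrite("pics/w7.png",p);np.save("pics/w7.npy",d)
x=lambda I,u,v,w,h:cv2.resize(I[v-h:v+h,u-w:u+w],(400,300),interpolation=cv2.INTER_CUBIC)
cv2.imwrite("pics/c7.png",np.vstack([np.hstack([x(a,385,225,48,36),x(b,265,165,48,36)]),np.hstack([x(p,280,190,80,60),x(p,280,370,80,45)])]))
E
```

```text
14.43 tool force [ 9.97 -0.82 -1.23] [ 0.65  -1.336 -0.048] jig-along [-16.8    1.61] z 0.2745 tilt [0.0063 0.0005]
```

View pics/c7.png

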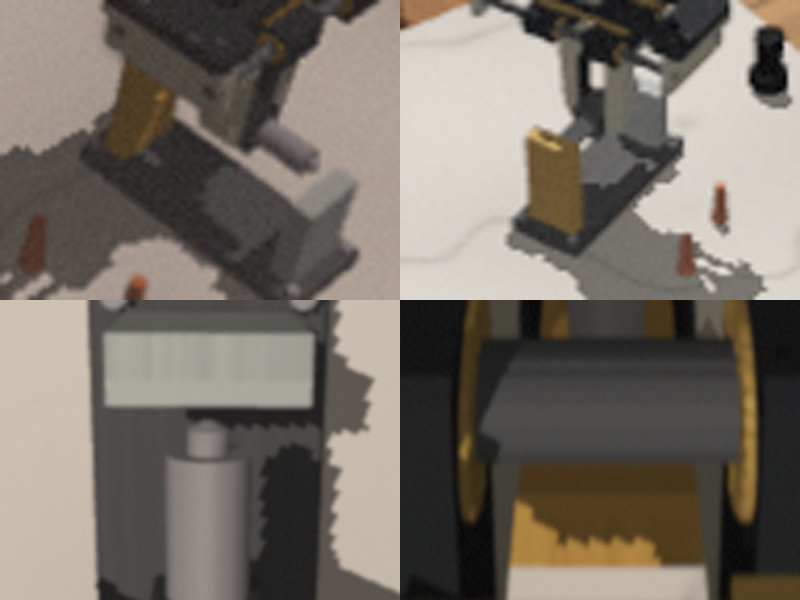

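Wrist crop: tail tip at (283,179), aluminium inner edge at v≈173, so the tail lies inside of it; nose is against the brass post. Check numbers and any mandrel tilt before going on.

```bash
cat > chk.py <<'E'
from h import *
import sys
def chk(p,d,s,c,v):
    R=cv2.Rodrigues(s['orientation'])[0];T=s['tool_pos'];L=lambda W:((W-T)@R*1e3).round(1)
    print("tail tip",L(onplane(c,[v[0]],T[2]-.18)),"short inner edge",L(onplane(c,[v[1],v[2]],.0835)))
    pts=[(283,y) for y in range(195,275,8)];W=L(bydepth(c,pts,[d[y,x] for x,y in pts]));print("body top x,z",W[:,[0,2]].tolist())
E
python3 - <<'E'
from chk import *
s=robot.read_state();c=robot.calibration("wrist");chk(None,np.load("pics/w7.npy"),s,c,[(283.2,178.5),(243,172.8),(324,172.8)])
E
```

```text
tail tip [[ 49.2   1.8 180.3]] short inner edge [[ 49.7 -17.7 191.3]
 [ 49.8  21.6 191.3]]
body top x,z [[43.5, 172.5], [39.7, 172.9], [35.9, 173.2], [32.3, 172.5], [28.9, 171.5], [24.4, 173.2], [21.0, 171.8], [16.6, 172.9], [13.9, 169.9], [10.1, 169.5]]
```

>>> apply_moves(series=[[[-0.3,0,0],[0,0,0]],[[0,0,0.5],[0,0,0]],[[0,0,0.5],[0,0,0]],[[0,0,0.5],[0,0,0]],[[0,0,0.5],[0,0,0]],[[0,0,0.5],[0,0,0]],[[0,0,0.5],[0,0,0]],[[0,0,0],[0,0,0]],[[0,0,0],[0,0,0]]], newtons=60)

```text
t: 15.33
tool_pos: [0.5591, 0.1905, 0.2715]
orientation: [-3.085, -0.591, -0.01]
force: [9.7, 2.7, 0.9]
opening: 0.0215
gripper_force: 60.0
```

```bash
python3 f.py
```

```text
15.33 tool force [10.03  1.04 -0.8 ] [ 0.63  -1.394  0.025] jig-along [-17.11   1.7 ] z 0.2715 tilt [0.0063 0.0006]
```

>>> apply_moves(series=[[[-0.25,0,0],[0,0,0]],[[-0.25,0,0],[0,0,0]],[[0,0,0],[0,0,0]],[[0,0,0],[0,0,0]],[[0,0,0],[0,0,0]]])

```text
t: 15.75
tool_pos: [0.5587, 0.1904, 0.2715]
orientation: [-3.085, -0.591, -0.01]
force: [9.2, 4.1, 0.2]
opening: 0.0213
gripper_force: 60.0
```

```bash
cat > f.py <<'E'
from h import *
s=robot.read_state();R=cv2.Rodrigues(s['orientation'])[0];u=np.array([.9292,.3695,0]);g=s['tool_pos']+R@[0,0,.18]
print(round(s['t'],2),"tool force",(R.T@s['force']).round(2),"torque",(R.T@s['wrist_torque']).round(3),"mandrel along",round(1e3*(g-[.57603,.19892,0])@u,2),"h",round(1e3*(s['tool_pos'][2]-.1994),1),"tilt",R[2,:2].round(4))
E
python3 f.py
```

```text
15.75 tool force [10.08 -0.36 -0.17] torque [ 0.06   1.645 -0.031] mandrel along -18.03 h 72.1 tilt [0.0066 0.0006]
```

>>> apply_moves(series=[[[-0.3,0,0],[0,0,0]],[[0,0,0.5],[0,0,0]],[[0,0,0.5],[0,0,0]],[[0,0,0.5],[0,0,0]],[[0,0,0.5],[0,0,0]],[[0,0,0.5],[0,0,0]],[[0,0,0.5],[0,0,0]],[[0,0,0.5],[0,0,0]],[[0,0,0.5],[0,0,0]],[[0,0,0],[0,0,0]],[[0,0,0],[0,0,0]]])

```text
t: 16.67
tool_pos: [0.5585, 0.1903, 0.2674]
orientation: [-3.085, -0.591, -0.011]
force: [10.5, 4.1, -0.9]
opening: 0.0217
gripper_force: 60.0
```

```bash
python3 f.py
```

```text
16.67 tool force [11.28  0.13  0.94] torque [0.041 1.862 0.002] mandrel along -18.23 h 68.0 tilt [0.0069 0.0007]
```

>>> apply_moves(series=[[[0,0,0.4],[0,0,0]],[[0,0,0.4],[0,0,0]],[[0,0,0.4],[0,0,0]],[[0,0,0.4],[0,0,0]],[[0,0,0.4],[0,0,0]],[[0,0,0],[0,0,0]]])

```text
t: 17.17
tool_pos: [0.5578, 0.19, 0.2638]
orientation: [-3.085, -0.591, -0.006]
force: [10.7, 3.8, -6.5]
opening: 0.0212
gripper_force: 60.0
```

```bash
python3 f.py
```

```text
17.17 tool force [11.36  0.42  6.59] torque [-0.006  2.086 -0.107] mandrel along -19.5 h 64.4 tilt [0.004  0.0003]
```

>>> apply_moves(series=[[[0,0,0.4],[0,0,0]],[[0,0,0.4],[0,0,0]],[[0,0,0.4],[0,0,0]],[[0,0,0.4],[0,0,0]],[[0,0,0.4],[0,0,0]],[[0,0,0],[0,0,0]]])

```text
t: 17.67
tool_pos: [0.558, 0.1901, 0.2626]
orientation: [-3.085, -0.591, -0.007]
force: [8.4, 3.4, -2.3]
opening: 0.0214
gripper_force: 60.0
```

```bash
python3 f.py
```

```text
17.67 tool force [ 9.06 -0.02  2.38] torque [ 0.026  1.668 -0.017] mandrel along -19.14 h 63.2 tilt [0.0048 0.0005]
```

On the ramp, tail inside the gap with no contact. Lower to about 53 mm.

>>> apply_moves(series=[[[0,0,0.5],[0,0,0]],[[0,0,0.5],[0,0,0]],[[0,0,0.5],[0,0,0]],[[0,0,0.5],[0,0,0]],[[0,0,0.5],[0,0,0]],[[0,0,0.5],[0,0,0]],[[0,0,0.5],[0,0,0]],[[0,0,0.5],[0,0,0]],[[0,0,0.5],[0,0,0]],[[0,0,0.5],[0,0,0]],[[0,0,0],[0,0,0]]])

```text
t: 18.58
tool_pos: [0.5579, 0.1901, 0.2574]
orientation: [-3.085, -0.591, -0.007]
force: [7.7, 4.4, -2.1]
opening: 0.0216
gripper_force: 60.0
```

```bash
python3 f.py
```

```text
18.58 tool force [ 8.77 -1.23  2.16] torque [ 0.037  1.447 -0.006] mandrel along -19.39 h 58.0 tilt [0.0042 0.0004]
```

>>> apply_moves(series=[[[0,0,0.5],[0,0,0]],[[0,0,0.5],[0,0,0]],[[0,0,0.5],[0,0,0]],[[0,0,0.5],[0,0,0]],[[0,0,0.5],[0,0,0]],[[0,0,0.5],[0,0,0]],[[0,0,0.5],[0,0,0]],[[0,0,0.5],[0,0,0]],[[0,0,0.5],[0,0,0]],[[0,0,0.5],[0,0,0]],[[0,0,0],[0,0,0]],[[0,0,0],[0,0,0]]])

```text
t: 19.58
tool_pos: [0.5581, 0.1901, 0.2531]
orientation: [-3.085, -0.591, -0.008]
force: [8.4, 3.2, 1.1]
opening: 0.0217
gripper_force: 60.0
```

```bash
python3 f.py
```

```text
19.58 tool force [ 8.97  0.11 -1.09] torque [0.021 1.205 0.027] mandrel along -19.01 h 53.7 tilt [0.005  0.0005]
```

>>> apply_moves(series=[[[0.5,0,0],[0,0,0]],[[0.5,0,0],[0,0,0]],[[0.5,0,0],[0,0,0]],[[0.5,0,0],[0,0,0]],[[0.5,0,0],[0,0,0]],[[0.5,0,0],[0,0,0]],[[0.5,0,0],[0,0,0]],[[0,0,0],[0,0,0]],[[0,0,0],[0,0,0]]])

```text
t: 20.33
tool_pos: [0.561, 0.1913, 0.2526]
orientation: [-3.085, -0.591, -0.006]
force: [6.2, 3.0, 0.1]
opening: 0.0217
gripper_force: 60.0
```

```bash
python3 f.py; python3 - <<'E'
from h import *
p,d=robot.read_camera("wrist");b,_=robot.read_camera("side");a,_=robot.read_camera("scene")
cv2.imwrite("pics/w8.png",p);np.save("pics/w8.npy",d)
x=lambda I,u,v,w,h:cv2.resize(I[v-h:v+h,u-w:u+w],(400,300),interpolation=cv2.INTER_CUBIC)
cv2.imwrite("pics/c8.png",np.vstack([np.hstack([x(a,385,225,48,36),x(b,265,165,48,36)]),np.hstack([x(p,280,190,60,45),x(p,280,370,80,45)])]))
E
```

```text
20.33 tool force [ 6.87 -0.54 -0.11] torque [ 0.023  0.968 -0.032] mandrel along -16.16 h 53.2 tilt [0.0035 0.0004]
```

Tail should be entering its recess (force falls as the spring predicts). Continue.

>>> apply_moves(series=[[[0.5,0,0],[0,0,0]],[[0.5,0,0],[0,0,0]],[[0.5,0,0],[0,0,0]],[[0.5,0,0],[0,0,0]],[[0.5,0,0],[0,0,0]],[[0.4,0,0],[0,0,0]],[[0,0,0],[0,0,0]],[[0,0,0],[0,0,0]]])

```text
t: 21.15
tool_pos: [0.5632, 0.1922, 0.2518]
orientation: [-3.085, -0.591, -0.002]
force: [5.5, 2.2, 0.4]
opening: 0.0213
gripper_force: 60.0
```

```bash
python3 f.py
```

```text
21.15 tool force [ 5.92 -0.   -0.43] torque [ 0.009  0.786 -0.048] mandrel along -14.14 h 52.4 tilt [0.0016 0.0002]
```

>>> apply_moves(series=[[[0.3,0,0],[0,0,0]],[[0.3,0,0],[0,0,0]],[[0,0,0],[0,0,0]],[[0,0,0],[0,0,0]],[[0,0,0],[0,0,0]]])

```text
t: 21.57
tool_pos: [0.5636, 0.1924, 0.2516]
orientation: [-3.085, -0.592, -0.002]
force: [5.2, 1.4, 0.2]
opening: 0.0215
gripper_force: 60.0
```

```bash
python3 f.py
```

```text
21.57 tool force [ 5.36  0.6  -0.18] torque [0.007 0.799 0.035] mandrel along -13.79 h 52.2 tilt [0.001  0.0002]
```

>>> apply_moves(series=[[[0.3,0,-0.3],[0,0,0]],[[0.3,0,0],[0,0,0]],[[0.3,0,0],[0,0,0]],[[0.3,0,0],[0,0,0]],[[0,0,0],[0,0,0]],[[0,0,0],[0,0,0]]])

```text
t: 22.07
tool_pos: [0.5644, 0.1928, 0.2515]
orientation: [3.085, 0.592, 0.0]
force: [4.6, 0.9, -0.1]
opening: 0.0216
gripper_force: 60.0
```

```bash
python3 f.py
```

```text
22.07 tool force [4.58 0.88 0.07] torque [-0.017  0.682 -0.012] mandrel along -13.02 h 52.1 tilt [0.0001 0.0001]
```

>>> apply_moves(series=[[[0.3,0,0],[0,0,0]],[[0.3,0,0],[0,0,0]],[[0,0,0],[0,0,0]],[[0,0,0],[0,0,0]],[[0,0,0],[0,0,0]]])

```text
t: 22.48
tool_pos: [0.565, 0.193, 0.2515]
orientation: [-3.085, -0.591, -0.0]
force: [4.5, 1.4, -0.8]
opening: 0.0218
gripper_force: 60.0
```

```bash
python3 f.py
```

```text
22.48 tool force [4.71 0.37 0.77] torque [-0.051  0.689 -0.033] mandrel along -12.45 h 52.1 tilt [ 0. -0.]
```

>>> apply_moves(series=[[[0.3,0,0],[0,0,0]],[[0.3,0,0],[0,0,0]],[[0,0,0],[0,0,0]],[[0,0,0],[0,0,0]],[[0,0,0],[0,0,0]]])

```text
t: 22.9
tool_pos: [0.5655, 0.1933, 0.2515]
orientation: [-3.085, -0.591, 0.0]
force: [4.4, 1.2, -0.2]
opening: 0.0217
gripper_force: 60.0
```

```bash
python3 f.py
```

```text
22.9 tool force [4.52 0.49 0.18] torque [ 0.022  0.645 -0.04 ] mandrel along -11.89 h 52.1 tilt [-0.0001 -0.0001]
```

>>> apply_moves(series=[[[0.3,0,0],[0,0,0]],[[0.2,0,0],[0,0,0]],[[0,0,0],[0,0,0]],[[0,0,0],[0,0,0]],[[0,0,0],[0,0,0]]])

```text
t: 23.32
tool_pos: [0.5659, 0.1934, 0.2514]
orientation: [3.085, 0.591, -0.001]
force: [3.0, 0.8, 0.1]
opening: 0.0217
gripper_force: 60.0
```

```bash
python3 f.py
```

```text
23.32 tool force [ 3.06  0.32 -0.08] torque [-0.029  0.317 -0.014] mandrel along -11.55 h 52.0 tilt [-0.0004 -0.    ]
```

>>> apply_moves(series=[[[0.3,0,0],[0,0,0]],[[0,0,0],[0,0,0]],[[0,0,0],[0,0,0]],[[0,0,0],[0,0,0]]])

```text
t: 23.65
tool_pos: [0.5661, 0.1935, 0.2514]
orientation: [3.085, 0.591, -0.001]
force: [1.1, -0.9, 0.1]
opening: 0.0212
gripper_force: 60.0
```

```bash
python3 f.py
```

```text
23.65 tool force [ 0.71  1.27 -0.1 ] torque [-0.025 -0.004 -0.052] mandrel along -11.37 h 52.0 tilt [-0.0007 -0.0001]
```

Tail bottomed (net load now zero). Let go.

>>> apply_moves(series=[[[0,0,0],[0,0,0]],[[0,0,0],[0,0,0]],[[0,0,0],[0,0,0]],[[0,0,0],[0,0,0]],[[0,0,0],[0,0,0]],[[0,0,0],[0,0,0]]], claw=0.5)

```text
t: 24.15
tool_pos: [0.5662, 0.1935, 0.2515]
orientation: [-3.085, -0.591, 0.0]
force: [-0.4, -0.5, -0.1]
opening: 0.0461
gripper_force: 0.0
```

>>> apply_moves(series=[[[0,0,-10],[0,0,0]],[[0,0,-20],[0,0,0]],[[0,0,-30],[0,0,0]],[[0,0,-30],[0,0,0]],[[0,0,-30],[0,0,0]],[[0,0,-30],[0,0,0]],[[0,0,0],[0,0,0]],[[0,0,0],[0,0,0]],[[0,0,0],[0,0,0]]])

```text
t: 24.9
tool_pos: [0.5661, 0.1935, 0.4018]
orientation: [-3.085, -0.591, -0.001]
force: [-0.9, -0.9, -1.2]
opening: 0.0465
gripper_force: 0.0
```

```bash
python3 - <<'E'
from h import *
s=robot.read_state();c=robot.calibration("wrist");p,d=robot.read_camera("wrist");cv2.imwrite("pics/w9.png",p)
R=cv2.Rodrigues(s['orientation'])[0];T=s['tool_pos'];print(s['t'],T,s['force'])
# centre line column profile + depth heights along the mandrel
o=T+R@[.0005,.002,0]
for x in range(-80,76,4):
    P=o+R[:,0]*x*1e-3;P[2]=.08
    u,v=np.round(proj(c,[P])[0]).astype(int)
    if 0<=v<420 and 0<=u<560: W=((bydepth(c,[(u,v)],[d[v,u]])-T)@R*1e3).round(1)[0];print(x,(u,v),p[v,u].tolist(),"tool x,y",W[:2],"h",round(1e3*(T[2])-W[2]-19.4,1))
E
```

```text
24.9 [0.56614937 0.19351105 0.40175435] [-0.90028979 -0.87445054 -1.15497928]
-80 (np.int64(283), np.int64(282)) [25, 54, 73] tool x,y [-63.7   1.8] h 90.0
-76 (np.int64(283), np.int64(278)) [29, 58, 78] tool x,y [-60.6   1.8] h 88.9
-72 (np.int64(283), np.int64(274)) [23, 49, 66] tool x,y [-58.    1.8] h 86.5
-68 (np.int64(283), np.int64(271)) [21, 48, 65] tool x,y [-57.8   1.8] h 81.2
-64 (np.int64(283), np.int64(267)) [24, 49, 65] tool x,y [-57.6   1.8] h 73.7
-60 (np.int64(283), np.int64(263)) [24, 48, 66] tool x,y [-62.7   1.9] h 54.7
-56 (np.int64(283), np.int64(259)) [27, 40, 72] tool x,y [-58.1   1.8] h 55.9
-52 (np.int64(283), np.int64(255)) [25, 39, 71] tool x,y [-54.5   1.8] h 54.7
-48 (np.int64(283), np.int64(251)) [29, 41, 73] tool x,y [-50.2   1.8] h 55.3
-44 (np.int64(283), np.int64(247)) [56, 57, 60] tool x,y [-44.1   1.8] h 60.1
-40 (np.int64(283), np.int64(243)) [56, 58, 61] tool x,y [-40.1   1.8] h 60.2
-36 (np.int64(283), np.int64(239)) [56, 57, 61] tool x,y [-36.2   1.8] h 60.2
-32 (np.int64(283), np.int64(234)) [57, 59, 61] tool x,y [-31.9   1.8] h 58.9
-28 (np.
[... 1292 characters left out ...]
 h 60.2
40 (np.int64(283), np.int64(155)) [125, 128, 135] tool x,y [39.9  1.8] h 60.3
44 (np.int64(283), np.int64(150)) [142, 150, 152] tool x,y [44.6  1.8] h 63.7
48 (np.int64(283), np.int64(145)) [144, 152, 153] tool x,y [48.6  1.8] h 62.8
52 (np.int64(283), np.int64(140)) [140, 148, 149] tool x,y [52.7  1.8] h 63.3
56 (np.int64(283), np.int64(135)) [135, 142, 144] tool x,y [56.8  1.8] h 63.5
60 (np.int64(283), np.int64(130)) [73, 77, 78] tool x,y [57.7  1.8] h 20.0
64 (np.int64(283), np.int64(125)) [65, 66, 70] tool x,y [61.8  1.8] h 11.9
68 (np.int64(283), np.int64(120)) [63, 64, 67] tool x,y [66.4  1.8] h 11.0
72 (np.int64(283), np.int64(115)) [168, 181, 193] tool x,y [70.7  1.8] h -1.1
```

The mandrel is level at 52 mm. Its middle is about 5 mm from mid-way towards the short post (4.75 expected), the nose reaches into the brass recess and the body end sits at the short post. Hand in.

```bash
python3 -c "
from plant import robot
print(robot.close_job())"
```

```text
the job is handed in; nothing more can be done
None
```

The mandrel is fitted and released, and the job is handed in at about 25 s: nose and tail pin measured home in their recesses, wrist-force readings between moves peaked at about 13 N, and the staples, reed seat and pitch pipe were left alone, though I didn't re-measure them at the end.

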